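# Set the preserve jars on their matching coasters

## Task

Lay out the preserves for breakfast: stand each of the four jars in the coaster dish that matches both its lid colour and its size, large jar in large dish, small jar in small dish. Each must end standing flat on the dish's floor, inside the rim, and let go of. The jars are glass, so keep them upright and set them down gently rather than dropping them, and leave the teacup and the egg cup where they stand.

Things in the scene. Friction and masses are not known exactly. Their poses are not given: they have to be found in the camera images.
- large_orange_jar: large closed, round glass marmalade jar with an orange lid and amber contents, blank paper label on its side; 75 mm tall, lid 64 mm across and 14 mm high (the widest part, flush to 1 mm with the 62 mm wide glass below), 0.24 to 0.42 kg, loose, standing upright on the worktop. Origin: centre of the underside; z up.
- large_orange_coaster: large orange round coaster dish, fixed to the worktop, for the large jar with the orange lid: 92 mm across outside, flat floor 6 mm above the worktop and 82 mm across, surrounded by a rim 5 mm thick whose top is 13 mm above the worktop. Origin: centre of the underside, at worktop height; z up.
- small_orange_jar: small closed, round glass marmalade jar with an orange lid and amber contents, blank paper label on its side; 54 mm tall, lid 42 mm across and 14 mm high (the widest part, flush to 1 mm with the 40 mm wide glass below), 0.06 to 0.11 kg, loose, standing upright on the worktop. Origin: centre of the underside; z up.
- small_orange_coaster: small orange round coaster dish, fixed to the worktop, for the small jar with the orange lid: 70 mm across outside, flat floor 6 mm above the worktop and 60 mm across, surrounded by a rim 5 mm thick whose top is 13 mm above the worktop. Origin: centre of the underside, at worktop height; z up.
- large_blue_jar: large closed, round glass blueberry jam jar with a blue lid and dark purple contents, blank paper label on its side; 75 mm tall, lid 64 mm across and 14 mm high (the widest part, flush to 1 mm with the 62 mm wide glass below), 0.24 to 0.42 kg, loose, standing upright on the worktop. Origin: centre of the underside; z up.
- large_blue_coaster: large blue round coaster dish, fixed to the worktop, for the large jar with the blue lid: 92 mm across outside, flat floor 6 mm above the worktop and 82 mm across, surrounded by a rim 5 mm thick whose top is 13 mm above the worktop. Origin: centre of the underside, at worktop height; z up.
- small_blue_jar: small closed, round glass blueberry jam jar with a blue lid and dark purple contents, blank paper label on its side; 54 mm tall, lid 42 mm across and 14 mm high (the widest part, flush to 1 mm with the 40 mm wide glass below), 0.06 to 0.11 kg, loose, standing upright on the worktop. Origin: centre of the underside; z up.
- small_blue_coaster: small blue round coaster dish, fixed to the worktop, for the small jar with the blue lid: 70 mm across outside, flat floor 6 mm above the worktop and 60 mm across, surrounded by a rim 5 mm thick whose top is 13 mm above the worktop. Origin: centre of the underside, at worktop height; z up.
- teacup: white handleless teacup, empty, 72 mm across the rim, 70 mm tall, loose; to be left alone. Origin: centre of the underside. A white and a dark wooden shaker (68 mm tall, 42 mm across) and a lidded sugar pot (71 mm tall, 66 mm across) also stand among the things, unlisted.
- egg_cup: pale wooden egg cup, 48 mm across, 56 mm tall, loose; to be left alone. Origin: centre of the underside. Centres of jars, coasters, cups, shakers and pot are at least 95 mm apart at the start and none is taller than 75 mm; taller equipment stands only beyond 0.8 m ahead and more than 0.45 m to either side.
Mind the look-alikes: they are no part of the job. What is shaped like the large_orange_jar but yellow is not meant.

How it is judged:
By the outcome, as a careful person would: the job done as asked, in the order asked, and still so for the second after the job is handed in, with the robot touching nothing.
It also fails if it takes over 99 s, if anything falls off the work surface, if the arm or the gripper's body presses on something with over 40 N, if the wrist force passes 120 N, or if a joint passes its speed limit or range.

## Robot

A 6-joint arm with a two-finger parallel gripper is mounted at the origin on the work surface. World frame = base frame: x ahead of the robot, y to its left, z up, the work surface at z = 0. Lengths are in m, angles in rad, forces in N, time in s.
With the tool pointing down it reaches from about 0.375 to 0.9 m from the base axis. Payload 3.1 kg.
Tool frame: the origin (TCP) lies between the finger pads; the fingertips stand 19 mm ahead of it and the grasp point (between the pads) is the TCP; z points along the fingers, y is the direction in which the jaws open and shut (so a half turn about z gives the same grasp; the last joint's range is limited). The gripper opens to 87 mm and grips with 3 to 60 N. Pads are 19 mm wide; open, the fingers measure 117 mm over their backs; the gripper's body (75 mm by 190 mm) begins 51 mm behind the grasp point.
Start: joints at [1.077, 0.527, 1.433, -0, 1.181, -0.178], TCP at [0.193, 0.594, 0.242] pointing down, gripper open.
Joint ranges: [-3.08, 3.08], [-0.75, 2.2], [0.22, 2.44], [-1.43, 4.57], [0, 2.65], [-2.85, 2.85]. Speed limits (rad/s): [2.79, 2.79, 3.14, 3.14, 3.14, 3.14].

## Interface

Orientations are given as a unit quaternion [x, y, z, w].
In Python, from rig import robot gives the robot as it stands.
- The arm moves only by the tool apply_moves, never from a script. Its argument "series" is a list of rows, each a list of 7 numbers: the shift along the tool's x, y, z in cm, then the turn, a rotation vector about the tool's x, y, z in degrees, then the opening, from 0 (shut) to 1 (fully open). In form: [[dx, dy, dz, rx, ry, rz, grip], ...]. A call has 1 to 5 rows; each row is the pose to reach, as a shift and turn from the pose commanded when the call began, along the tool's axes at that moment; what a row does not reach only later rows make up. A row lasts 1/12 s, in which the tool goes at most 41.7 mm and 7.16 degrees, less where a joint would pass 70% of its speed; a pose out of reach is approached as far as the arm can. A call with a gripper value outside its range is refused whole. The fingers move at their own pace and stop on an object; "newtons" is the grip in N (left out, the last holds). Time passes only in rows, so rows that repeat a pose let the fingers close. It gives the time, the measured TCP pose, the force and the opening at its end, in the units of the state.
- robot.get_obs(): the state, without advancing time (a new reading comes with each control period).
- robot.camera(name): name is "scene" or "side" or "wrist"; returns the picture (420x560x3 uint8, red, green, blue); there is no depth.
- robot.camera_params(name): a dict with "mtx" (3x3 intrinsics, pixels), "origin" and "rotation" of the camera in the world. Camera axes: x right, y down, z forward; pixel columns grow to the right and rows downward; lengths in m; the calibration is good to about 2 mm. A picture is of the moment at which its call begins: read the wrist's pose just before it. camera_params takes no time and is no camera call; for the wrist camera it gives the pose at the moment of the call.
- robot.hand_in(): hands the job in, once; it reports no verdict.
The state is a dict: "time": time; "q": joint angles; "joint_velocities": joint speeds; "joint_torque": joint torques, N m; "position": TCP position; "tool_rot": TCP orientation; "ft_force": force on the tool from outside, world axes, zero at the start; "moment": the same for the moment, N m; "grip_width": finger opening in m.
Only numpy, scipy, OpenCV 4.12 (cv2) and the standard library are available. Lean on these libraries where they do the work, as an engineer would, in place of code of your own. Each camera call takes 0.05 s, during which the arm holds its last target. There are 200 camera calls.

## Working session

There is one attempt and no reset: what is moved stays moved. The work goes in short steps, Python scripts to look and compute and a tool call to move; the robot and the scene stay as the last step left them, time stands still between calls to the robot, and variables do not carry over. Pictures are saved under pics/ and viewed, about 12 in all and at most 16, crops included, and the job is handed in when it is done.

Besides the shell and the picture viewer there is one more tool, called in YAML: its name, and indented under it one key for each argument. apply_moves: Moves the arm, as the interface text tells. Its arguments: {"type":"object","properties":{"series":{"type":"array"},"newtons":{"type":"number"}},"required":["series"]}

```bash
ls; mkdir -p pics; python3 - <<'E'
from rig import robot
import cv2,json
for n in ["scene","side","wrist"]:
    p=robot.camera_params(n); print(n,p["mtx"],p["origin"],p["rotation"])
    cv2.imwrite(f"pics/{n}0.png",robot.camera(n)[:,:,::-1])
print(robot.get_obs())
E
```

```text
pics
scene [[424.24208499   0.         282.85126216]
 [  0.         424.24208499 207.25369147]
 [  0.           0.           1.        ]] [ 1.180901   -0.00139236  0.80713113] [ 0.66742147  0.66150964 -0.23992497 -0.24369977]
side [[538.62878416   0.         271.75236991]
 [  0.         538.62878416 210.88521193]
 [  0.           0.           1.        ]] [ 0.20907017 -0.91744052  1.15365824] [ 0.92086881 -0.15854889  0.06601109 -0.35000773]
wrist [[313.42777682   0.         276.38013324]
 [  0.         313.42777682 213.61279124]
 [  0.           0.           1.        ]] [0.11345126 0.62050529 0.38335622] [0.79925519 0.58083156 0.08965595 0.1256489 ]
{'time': 0.15, 'q': array([ 1.07751522e+00,  5.28258907e-01,  1.43359208e+00, -1.97894246e-05,
        1.18135974e+00, -1.78500693e-01]), 'joint_velocities': array([-0.00064033, -0.00300665, -0.00262547,  0.00035054, -0.00073805,
       -0.00024155]), 'joint_torque': array([-9.39847769e-05, -4.40432203e+01, -1.76842475e+01,  6.33036322e-02,
        5.52730320e-02, -1.05489219e-04]), 'position': array([0.19323603, 0.59383957, 0.24079758]), 'tool_rot': array([ 1.56737438e-01,  9.87639975e-01, -7.66844579e-04, -2.58028575e-04]), 'ft_force': array([ 0.00975581, -0.66554771, -0.12227587]), 'moment': array([-0.03534255, -0.05740871, -0.02369109]), 'grip_width': 0.08748075317696556}
```

View pics/scene0.png

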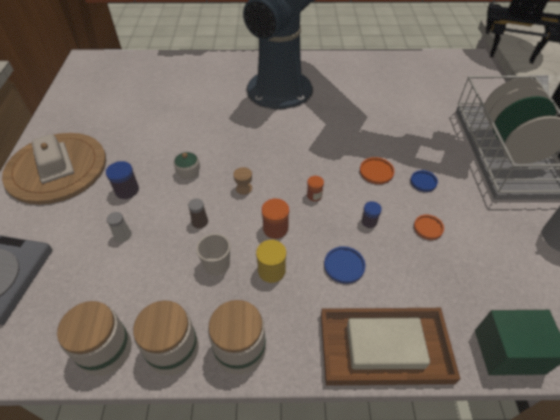

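View pics/side0.png

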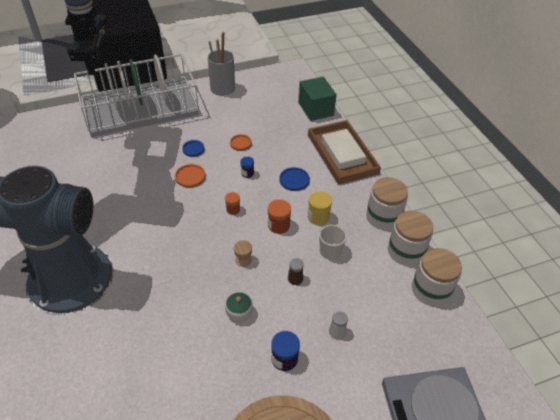

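Scene view candidates: large orange jar (275,218); yellow look-alike (271,260), rejected for its colour; small orange jar (315,188); large blue jar (122,180); small blue jar (371,214). Dishes: large orange (377,170), small blue (424,181), small orange (429,227), large blue (344,265). I'll measure them in both views.

```bash
cat > h.py <<'E'
import cv2,numpy as np
from scipy.spatial.transform import Rotation as R
from rig import robot
def hit(p,uv,z):
    d=R.from_quat(p["rotation"]).apply(np.linalg.solve(p["mtx"],[*uv,1.])); o=np.asarray(p["origin"])
    return o+d*(z-o[2])/d[2]
def blobs(rgb,col,amin=60):
    h,s,v=cv2.split(cv2.cvtColor(rgb,cv2.COLOR_RGB2HSV))
    lo,hi={"blue":(108,128),"orange":(3,13),"yellow":(20,32)}[col]
    m=((h>=lo)&(h<=hi)&(s>150)&(v>60)).astype(np.uint8)
    m=cv2.morphologyEx(m,cv2.MORPH_OPEN,np.ones((3,3)))
    out=[]
    for c in cv2.findContours(m,cv2.RETR_EXTERNAL,cv2.CHAIN_APPROX_NONE)[0]:
        if cv2.contourArea(c)>amin:
            x,y,w,hh=cv2.boundingRect(c); out.append((x+(w-1)/2,y+(hh-1)/2,w,hh))
    return out
E
python3 - <<'E'
from h import *
for n in ["scene","side"]:
    p=robot.camera_params(n); im=cv2.imread(f"pics/{n}0.png")[:,:,::-1].copy()
    for c in ["blue","orange","yellow"]:
        for b in blobs(im,c): print(n,c,b,*[np.round(hit(p,b[:2],z)[:2],3) for z in (.008,.047,.068)])
    for i,(u,v) in enumerate([(275,218),(315,188),(371,214),(122,180)] if n=="scene" else [(279,216),(232,203),(247,166),(286,350)]):
        t=cv2.resize(im[v-35:v+35,u-35:u+35],(280,280),interpolation=cv2.INTER_CUBIC)
        row=t if i==0 and n=="scene" else row
        if n=="scene": top=t if i==0 else np.hstack([top,t])
        else: bot=t if i==0 else np.hstack([bot,t])
cv2.imwrite("pics/crops.png",cv2.resize(np.vstack([top,bot]),(800,400))[:,:,::-1])
E
```

```text
scene orange (428.5, 226.5, 28, 22) [0.573 0.352] [0.602 0.334] [0.618 0.325]
scene orange (275.0, 209.5, 25, 22) [ 0.518 -0.012] [ 0.55  -0.012] [ 0.567 -0.012]
scene orange (315.5, 182.5, 14, 12) [0.428 0.092] [0.464 0.087] [0.484 0.085]
scene orange (376.5, 170.0, 32, 25) [0.383 0.257] [0.422 0.244] [0.443 0.237]
scene yellow (270.5, 253.0, 28, 27) [ 0.645 -0.022] [ 0.671 -0.021] [ 0.685 -0.021]
side blue (285.5, 345.0, 26, 27) [ 0.455 -0.365] [ 0.446 -0.384] [ 0.442 -0.394]
side blue (294.5, 179.0, 28, 21) [0.674 0.139] [0.658 0.103] [0.65  0.083]
side blue (247.0, 162.5, 11, 10) [0.562 0.254] [0.55  0.214] [0.543 0.193]
side blue (193.0, 148.0, 19, 15) [0.421 0.374] [0.413 0.33 ] [0.409 0.306]
side orange (279.0, 216.0, 21, 33) [0.579 0.015] [ 0.566 -0.017] [ 0.56  -0.034]
side orange (232.0, 203.0, 13, 21) [0.468 0.106] [0.459 0.072] [0.455 0.053]
side orange (190.0, 175.5, 29, 22) [0.381 0.256] [0.375 0.216] [0.372 0.195]
side orange (240.5, 142.0, 20, 15) [0.572 0.352] [0.559 0.309] [0.553 0.286]
side yellow (320.5, 202.5, 18, 20) [0.71  0.024] [ 0.693 -0.008] [ 0.684 -0.025]
```

View pics/crops.png

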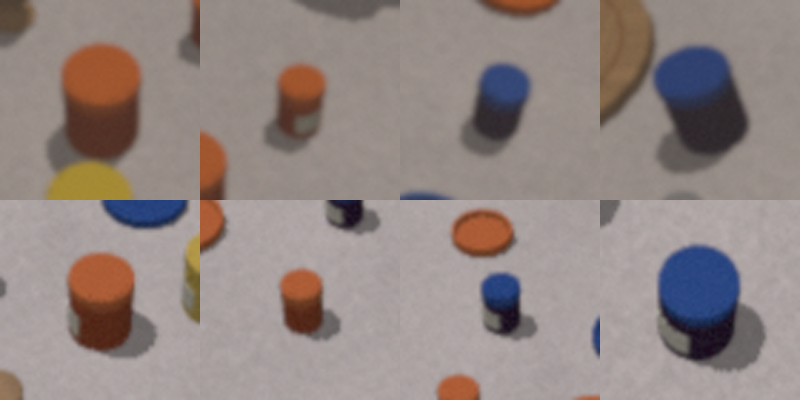

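Lid heights, footprints and both views agree to about 4 mm. The crop confirms the four jars, and yellow is excluded. I'll set off towards the small blue jar, squaring the tool with the world axes on the way.

apply_moves:
  series:
    - [-3.4,-1.9,0,0,0,-6,0.8]
    - [-6.8,-3.8,0,0,0,-12,0.8]
    - [-10.2,-5.7,0,0,0,-18,0.8]
    - [-13.6,-7.6,0,0,0,-18,0.8]
    - [-17,-9.5,0,0,0,-18,0.8]
  newtons: 15

```text
time: 0.57
position: [0.3263, 0.4498, 0.2413]
tool_rot: [-0.0, 1.0, -0.0, -0.0]
ft_force: [0.6, -0.1, -0.4]
grip_width: 0.0707
```

```bash
python3 - <<'E'
from h import *
o=robot.get_obs(); print(o["position"],o["tool_rot"],o["q"],o["time"])
p=robot.camera_params("scene"); im=cv2.imread("pics/scene0.png")[:,:,::-1].copy()
h,s,v=cv2.split(cv2.cvtColor(im,cv2.COLOR_RGB2HSV))
m=((h>=105)&(h<=128)&(s>100)&(v>75)).astype(np.uint8)
for c in cv2.findContours(m,0,1)[0]:
    if cv2.contourArea(c)>50:
        x,y,w,hh=cv2.boundingRect(c); b=(x+(w-1)/2,y+(hh-1)/2); print(b,w,hh,[np.round(hit(p,b,z)[:2],3) for z in (.008,.047,.068)])
for n,uv in dict(teacup=(214,254),dshaker=(198,213),wshaker=(118,225),pot=(186,166),egg=(243,180)).items(): print(n,hit(p,uv,.035)[:2].round(3))
E
```

```text
[0.32632578 0.44982832 0.24129215] [-1.44336132e-04  9.99999951e-01 -2.10056591e-04 -1.81380165e-04] [ 7.42139966e-01  4.34840436e-01  1.60797935e+00 -7.24384047e-05
  1.09932417e+00 -8.28912114e-01] 0.5667
(344.0, 264.5) 39 34 [array([0.677, 0.14 ]), array([0.701, 0.133]), array([0.715, 0.13 ])]
(372.5, 208.5) 16 14 [array([0.516, 0.227]), array([0.549, 0.216]), array([0.566, 0.21 ])]
(423.5, 180.5) 26 20 [array([0.423, 0.373]), array([0.46 , 0.355]), array([0.48 , 0.345])]
(119.0, 171.0) 25 19 [array([ 0.382, -0.425]), array([ 0.421, -0.405]), array([ 0.442, -0.394])]
teacup [ 0.665 -0.144]
dshaker [ 0.549 -0.193]
wshaker [ 0.583 -0.372]
pot [ 0.392 -0.242]
egg [ 0.443 -0.093]
```

apply_moves:
  series:
    - [-2.7,-2.85,0,0,0,0,0.8]
    - [-5.4,-5.7,0,0,0,0,0.8]
    - [-8.1,-8.55,0,0,0,0,0.8]
    - [-10.8,-11.4,0,0,0,0,0.8]
    - [-13.5,-14.2,0,0,0,0,0.8]

```text
time: 0.98
position: [0.4615, 0.3075, 0.2414]
tool_rot: [0.0, 1.0, -0.0, -0.0]
ft_force: [0.5, 0.2, 1.4]
grip_width: 0.0698
```

apply_moves:
  series:
    - [-2.5,-2.6,0,0,0,0,0.8]
    - [-5,-5.2,0,0,0,0,0.8]
    - [-7.5,-7.8,2,0,0,0,0.8]
    - [-8.8,-9.2,4,0,0,0,0.8]
    - [-8.8,-9.2,5,0,0,0,0.8]

```text
time: 1.4
position: [0.5511, 0.2135, 0.1895]
tool_rot: [0.003, 1.0, -0.001, -0.0]
ft_force: [-0.6, -0.1, 0.3]
grip_width: 0.0695
```

```bash
python3 - <<'E'
from h import *
p=robot.camera_params("wrist");im=robot.camera("wrist");o=robot.get_obs();print(o["position"])
cv2.imwrite("pics/w1.png",im[:,:,::-1])
for c in ["blue","orange"]:
    for b in blobs(im,c): print(c,b,[np.round(hit(p,b[:2],z)[:2],4) for z in (.008,.047,.068)])
E
```

```text
[0.54783118 0.21502071 0.18776426]
blue (233.5, 278.5, 42, 40) [array([0.65  , 0.1631]), array([0.628 , 0.1693]), array([0.6161, 0.1726])]
blue (278.0, 203.5, 43, 44) [array([0.5595, 0.2152]), array([0.5484, 0.2151]), array([0.5424, 0.2151])]
blue (447.0, 57.5, 79, 82) [array([0.4183, 0.3738]), array([0.4241, 0.3546]), array([0.4273, 0.3443])]
orange (50.5, 226.5, 102, 76) [array([ 0.5848, -0.0356]), array([ 0.5706, -0.0055]), array([0.563 , 0.0107])]
orange (404.0, 211.5, 67, 62) [array([0.5691, 0.3516]), array([0.5569, 0.3351]), array([0.5502, 0.3262])]
orange (136.5, 109.0, 66, 51) [array([0.4625, 0.0766]), array([0.463 , 0.0932]), array([0.4633, 0.1021])]
orange (325.0, 34.0, 103, 69) [array([0.3981, 0.2588]), array([0.4064, 0.2535]), array([0.4109, 0.2506])]
```

View pics/w1.png

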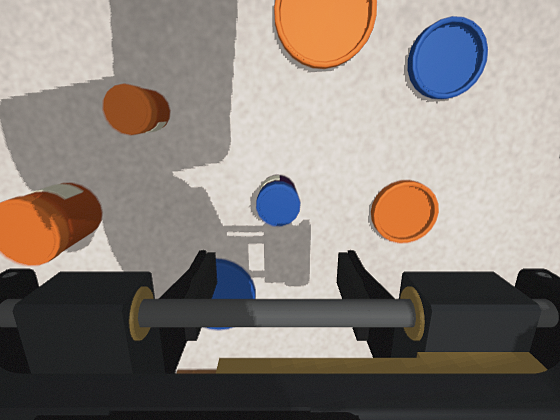

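The wrist view shows the small blue jar at (278,203), giving x,y = (0.548, 0.215), straight under the TCP. It also agrees on both small dishes. Descending to grip.

apply_moves:
  series:
    - [0,0,3.5,0,0,0,0.8]
    - [0,0,7,0,0,0,0.8]
    - [0,0,10.5,0,0,0,0.8]
    - [0,0,13.5,0,0,0,0.8]
    - [0,0,14.6,0,0,0,0.8]

```text
time: 1.87
position: [0.5447, 0.2179, 0.042]
tool_rot: [-0.0, 1.0, -0.001, -0.004]
ft_force: [-0.3, -0.1, 0.3]
grip_width: 0.0694
```

apply_moves:
  series:
    - [0,0,0,0,0,0,0.8]
    - [0,0,0,0,0,0,0.4]
    - [0,0,0,0,0,0,0.4]
    - [0,0,0,0,0,0,0.4]
    - [0,0,0,0,0,0,0.4]

```text
time: 2.28
position: [0.5498, 0.2176, 0.0475]
tool_rot: [0.0, 1.0, 0.0, 0.002]
ft_force: [-0.8, -0.8, 1.2]
grip_width: 0.0507
```

apply_moves:
  series:
    - [0,0,0,0,0,0,0.3]
    - [0,0,0,0,0,0,0.3]
    - [0,0,0,0,0,0,0.3]
    - [0,0,0,0,0,0,0.3]

```text
time: 2.62
position: [0.5493, 0.2172, 0.0468]
tool_rot: [0.0, 1.0, 0.0, 0.001]
ft_force: [0.1, -0.9, 6.8]
grip_width: 0.0415
```

apply_moves:
  series:
    - [0,0,-1.5,0,0,0,0.3]
    - [0,0,-4,0,0,0,0.3]
    - [1.5,2,-6,0,0,0,0.3]
    - [3.5,4.4,-6,0,0,0,0.3]
    - [5.5,6.9,-6,0,0,0,0.3]

```text
time: 3.03
position: [0.4945, 0.2866, 0.1071]
tool_rot: [0.002, 1.0, 0.001, 0.002]
ft_force: [-0.2, 0.6, -1.4]
grip_width: 0.0413
```

apply_moves:
  series:
    - [2,2.5,0,0,0,0,0.3]
    - [4,5,0,0,0,0,0.3]
    - [6,7.5,0,0,0,0,0.3]
    - [7.2,8.8,0,0,0,0,0.3]
    - [7.2,8.8,0,0,0,0,0.3]

```text
time: 3.45
position: [0.4181, 0.3764, 0.1053]
tool_rot: [-0.002, 1.0, -0.0, -0.001]
ft_force: [-0.3, -0.3, -1.1]
grip_width: 0.0414
```

apply_moves:
  series:
    - [0,0,0,0,0,0,0.3]
    - [0,0,0,0,0,0,0.3]
    - [0,0,1,0,0,0,0.3]
    - [0,0,2,0,0,0,0.3]
    - [0,0,2,0,0,0,0.3]

```text
time: 3.87
position: [0.4212, 0.3726, 0.0832]
tool_rot: [0.001, 1.0, -0.001, -0.002]
ft_force: [-0.9, -0.0, -1.4]
grip_width: 0.0412
```

```bash
python3 - <<'E'
from h import *
o=robot.get_obs();print(o["position"],o["ft_force"],o["grip_width"])
for n in("side","wrist"):
    cv2.imwrite(f"pics/{n}2.png",robot.camera(n)[:,:,::-1])
a=cv2.imread("pics/side2.png")[80:230,120:320];b=cv2.imread("pics/wrist2.png")
cv2.imwrite("pics/c2.png",np.hstack([cv2.resize(a,(400,300)),cv2.resize(b,(400,300))]))
E
```

```text
[0.42115554 0.37255963 0.083174  ] [-0.94131757 -0.01824401 -1.38430539] 0.041177875435736595
```

View pics/c2.png

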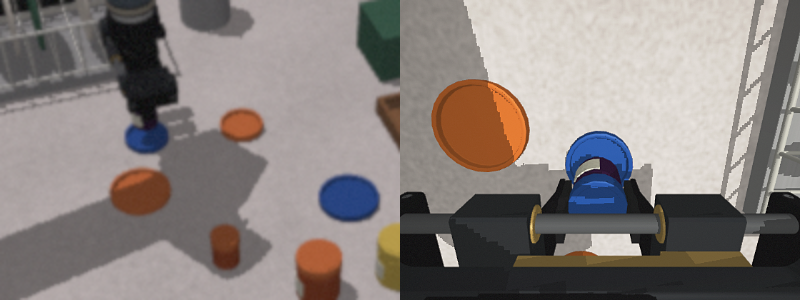

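Held jar is lined up over the small blue dish (scene-side view and wrist agree). Lowering gently.

apply_moves:
  series:
    - [0,0,0.6,0,0,0,0.3]
    - [0,0,1.2,0,0,0,0.3]
    - [0,0,1.7,0,0,0,0.3]
    - [0,0,2.1,0,0,0,0.3]
    - [0,0,2.4,0,0,0,0.3]

```text
time: 4.38
position: [0.4214, 0.3741, 0.0609]
tool_rot: [0.0, 1.0, -0.0, -0.0]
ft_force: [-0.7, -0.4, -0.8]
grip_width: 0.0416
```

apply_moves:
  series:
    - [0,0,0.2,0,0,0,0.3]
    - [0,0,0.4,0,0,0,0.3]
    - [0,0,0.6,0,0,0,0.3]
    - [0,0,0.7,0,0,0,0.3]
    - [0,0,0.8,0,0,0,0.3]

```text
time: 4.8
position: [0.4217, 0.3743, 0.0535]
tool_rot: [0.0, 1.0, 0.0, 0.0]
ft_force: [-0.3, 0.9, -1.5]
grip_width: 0.0413
```

apply_moves:
  series:
    - [0,0,0.05,0,0,0,0.3]
    - [0,0,0.1,0,0,0,0.3]
    - [0,0,0.15,0,0,0,0.3]

```text
time: 5.05
position: [0.4217, 0.3743, 0.0528]
tool_rot: [0.0, 1.0, 0.0, 0.0]
ft_force: [-1.6, -1.0, 8.1]
grip_width: 0.0414
```

apply_moves:
  series:
    - [0,0,0,0,0,0,0.6]
    - [0,0,0,0,0,0,0.7]
    - [0,0,0,0,0,0,0.75]
    - [0,0,0,0,0,0,0.75]
    - [0,0,-0.5,0,0,0,0.75]

```text
time: 5.47
position: [0.4211, 0.3739, 0.0564]
tool_rot: [0.0, 1.0, -0.0, -0.001]
ft_force: [0.3, -0.3, -0.1]
grip_width: 0.0626
```

apply_moves:
  series:
    - [0,0,-2,0,0,0,0.75]
    - [0,0,-5,0,0,0,0.75]
    - [0,0,-8.5,0,0,0,0.75]
    - [-0.5,-3.5,-8.5,0,0,0,0.8]
    - [-1,-7,-8.5,0,0,0,0.8]

```text
time: 5.88
position: [0.4334, 0.3057, 0.1449]
tool_rot: [-0.002, 1.0, 0.002, 0.004]
ft_force: [0.2, -0.6, 0.7]
grip_width: 0.0684
```

apply_moves:
  series:
    - [-0.6,-3.8,0,0,0,0,0.8]
    - [-1.1,-7.6,0,0,0,0,0.8]
    - [-1.6,-11.4,0,0,0,0,0.8]
    - [-2.1,-15.2,0,0,0,0,0.8]
    - [-2.6,-18.2,0,0,0,0,0.8]

```text
time: 6.3
position: [0.4574, 0.1199, 0.1424]
tool_rot: [0.001, 1.0, -0.0, 0.0]
ft_force: [0.8, 0.5, -1.6]
grip_width: 0.0698
```

apply_moves:
  series:
    - [-0.3,-2,0,0,0,0,0.8]
    - [-0.6,-3.5,0,0,0,0,0.8]
    - [-0.6,-3.5,0,0,0,0,0.8]
    - [-0.6,-3.5,0,0,0,0,0.8]
    - [-0.6,-3.5,0,0,0,0,0.8]

```text
time: 6.72
position: [0.4632, 0.0877, 0.1422]
tool_rot: [0.0, 1.0, 0.0, -0.0]
ft_force: [-0.7, -0.2, -0.2]
grip_width: 0.0694
```

```bash
python3 - <<'E'
from h import *
p=robot.camera_params("wrist");im=robot.camera("wrist");print(robot.get_obs()["position"])
cv2.imwrite("pics/w3.png",im[:,:,::-1])
for b in blobs(im,"orange"): print(b,[np.round(hit(p,b[:2],z)[:2],4) for z in (.008,.027,.047,.068)])
for b in blobs(im,"blue"): print(b,[np.round(hit(p,b[:2],z)[:2],4) for z in (.008,.027,.053,.068)])
E
```

```text
[0.46311065 0.08801725 0.14214334]
(187.5, 354.5, 26, 38) [array([ 0.6281, -0.0084]), array([ 0.6111, -0.0018]), array([0.5931, 0.0052]), array([0.5742, 0.0125])]
(274.5, 218.5, 52, 62) [array([0.4727, 0.0862]), array([0.4662, 0.0863]), array([0.4595, 0.0864]), array([0.4524, 0.0866])]
(478.0, 112.0, 117, 115) [array([0.3783, 0.2573]), array([0.3783, 0.2457]), array([0.3784, 0.2335]), array([0.3785, 0.2207])]
(324.0, 354.0, 43, 7) [array([0.6275, 0.1394]), array([0.6104, 0.1359]), array([0.5871, 0.1311]), array([0.5737, 0.1283])]
(556.5, 169.0, 6, 33) [array([0.4264, 0.3364]), array([0.4231, 0.3193]), array([0.4187, 0.296 ]), array([0.4162, 0.2825])]
```

View pics/w3.png

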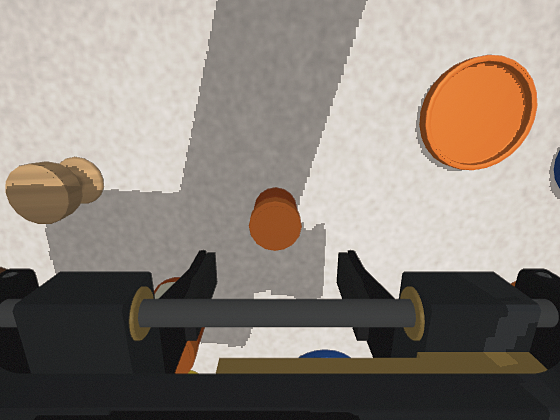

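Small orange jar is centred under the TCP (lid at 275,224). Grip it.

apply_moves:
  series:
    - [0,0.1,3,0,0,0,0.8]
    - [0,0.1,6,0,0,0,0.8]
    - [0,0.1,8.5,0,0,0,0.8]
    - [0,0.1,9.5,0,0,0,0.8]
    - [0,0.1,9.5,0,0,0,0.8]

```text
time: 7.18
position: [0.4618, 0.0892, 0.0452]
tool_rot: [-0.0, 1.0, 0.0, -0.003]
ft_force: [-0.5, -0.1, 0.1]
grip_width: 0.0694
```

apply_moves:
  series:
    - [0,0,0,0,0,0,0.7]
    - [0,0,0,0,0,0,0.4]
    - [0,0,0,0,0,0,0.3]
    - [0,0,0,0,0,0,0.3]
    - [0,0,0,0,0,0,0.3]

```text
time: 7.6
position: [0.4641, 0.0882, 0.048]
tool_rot: [0.0, 1.0, -0.0, 0.001]
ft_force: [0.3, -1.7, 0.4]
grip_width: 0.0444
```

apply_moves:
  series:
    - [0,0,0,0,0,0,0.3]
    - [0,0,0,0,0,0,0.3]
    - [0,0,0,0,0,0,0.3]

```text
time: 7.85
position: [0.4641, 0.0881, 0.0478]
tool_rot: [0.0, 1.0, -0.0, 0.001]
ft_force: [-0.1, -0.5, 7.0]
grip_width: 0.0415
```

apply_moves:
  series:
    - [0,0,-1.5,0,0,0,0.3]
    - [0,0,-4,0,0,0,0.3]
    - [-0.8,2,-6,0,0,0,0.3]
    - [-2,5,-6,0,0,0,0.3]
    - [-3.3,8,-6,0,0,0,0.3]

```text
time: 8.27
position: [0.4972, 0.1686, 0.1085]
tool_rot: [0.001, 1.0, 0.0, 0.001]
ft_force: [1.1, -0.5, -1.1]
grip_width: 0.0411
```

apply_moves:
  series:
    - [-1.3,3.2,0,0,0,0,0.3]
    - [-2.6,6.4,0,0,0,0,0.3]
    - [-3.9,9.6,0,0,0,0,0.3]
    - [-5.2,12.8,0,0,0,0,0.3]
    - [-6.3,15.5,0,0,0,0,0.3]

```text
time: 8.68
position: [0.5599, 0.3254, 0.1069]
tool_rot: [-0.0, 1.0, 0.0, 0.0]
ft_force: [0.0, -0.3, -0.8]
grip_width: 0.041
```

apply_moves:
  series:
    - [-0.7,1.7,0,0,0,0,0.3]
    - [-1.2,2.9,0,0,0,0,0.3]
    - [-1.2,2.9,0,0,0,0,0.3]
    - [-1.2,2.9,1,0,0,0,0.3]
    - [-1.2,2.9,2,0,0,0,0.3]

```text
time: 9.1
position: [0.5711, 0.3512, 0.0864]
tool_rot: [0.0, 1.0, -0.0, -0.0]
ft_force: [0.5, 0.6, 0.0]
grip_width: 0.0414
```

apply_moves:
  series:
    - [0,0,0,0,0,0,0.3]
    - [0,0,0.6,0,0,0,0.3]
    - [0,0,1.2,0,0,0,0.3]
    - [0,0,1.7,0,0,0,0.3]
    - [0,0,2.1,0,0,0,0.3]

```text
time: 9.52
position: [0.5715, 0.3517, 0.0653]
tool_rot: [0.001, 1.0, -0.0, -0.0]
ft_force: [0.7, 0.8, -0.9]
grip_width: 0.0418
```

```bash
python3 - <<'E'
from h import *
o=robot.get_obs();print(o["position"],o["ft_force"],o["grip_width"])
for n in("side","scene"):
    cv2.imwrite(f"pics/{n}4.png",robot.camera(n)[:,:,::-1])
a=cv2.imread("pics/side4.png")[90:240,130:330];b=cv2.imread("pics/scene4.png")[120:270,320:520]
cv2.imwrite("pics/c4.png",np.hstack([cv2.resize(a,(400,300)),cv2.resize(b,(400,300))]))
E
```

```text
[0.57145859 0.35165137 0.06531363] [ 0.73849116  0.7965162  -0.88811896] 0.04182412874291276
```

View pics/c4.png

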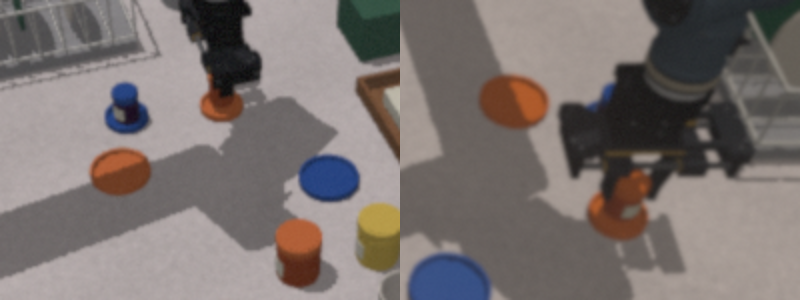

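Small blue jar stands centred in its dish; the small orange jar is over its own. Lowering the last 13 mm slowly.

apply_moves:
  series:
    - [0,0,0.3,0,0,0,0.3]
    - [0,0,0.6,0,0,0,0.3]
    - [0,0,0.8,0,0,0,0.3]
    - [0,0,0.95,0,0,0,0.3]
    - [0,0,1.1,0,0,0,0.3]

```text
time: 10.03
position: [0.5716, 0.3522, 0.055]
tool_rot: [0.0, 1.0, 0.0, 0.0]
ft_force: [-0.3, -1.0, 0.1]
grip_width: 0.0413
```

apply_moves:
  series:
    - [0,0,0.05,0,0,0,0.3]
    - [0,0,0.1,0,0,0,0.3]
    - [0,0,0.15,0,0,0,0.3]
    - [0,0,0.2,0,0,0,0.3]
    - [0,0,0.25,0,0,0,0.3]

```text
time: 10.45
position: [0.5719, 0.3522, 0.0539]
tool_rot: [0.0, 1.0, 0.0, 0.0]
ft_force: [-2.6, -1.1, 9.0]
grip_width: 0.0412
```

apply_moves:
  series:
    - [0,0,0,0,0,0,0.6]
    - [0,0,0,0,0,0,0.7]
    - [0,0,0,0,0,0,0.75]
    - [0,0,0,0,0,0,0.75]
    - [0,0,-0.5,0,0,0,0.75]

```text
time: 10.87
position: [0.5708, 0.3518, 0.0565]
tool_rot: [0.0, 1.0, -0.0, -0.001]
ft_force: [0.7, -1.0, 0.9]
grip_width: 0.063
```

apply_moves:
  series:
    - [0,0,-2,0,0,0,0.75]
    - [0,0,-5,0,0,0,0.75]
    - [0,0,-8.5,0,0,0,0.75]
    - [0,-3.5,-10,0,0,0,0.95]
    - [0,-7,-10,0,0,0,0.95]

```text
time: 11.28
position: [0.5746, 0.2842, 0.1628]
tool_rot: [-0.002, 1.0, 0.002, 0.005]
ft_force: [0.9, 0.2, -0.6]
grip_width: 0.072
```

apply_moves:
  series:
    - [0,-3.8,0,0,0,0,0.95]
    - [0,-7.6,0,0,0,0,0.95]
    - [0,-11.4,0,0,0,0,0.95]
    - [0,-15.2,0,0,0,0,0.95]
    - [0,-19,0,0,0,0,0.95]

```text
time: 11.7
position: [0.5713, 0.0905, 0.158]
tool_rot: [0.0, 1.0, -0.0, 0.0]
ft_force: [0.2, -0.5, 0.4]
grip_width: 0.0827
```

apply_moves:
  series:
    - [0.2,-3.8,0,0,0,0,0.95]
    - [0.5,-7.6,0,0,0,0,0.95]
    - [0.5,-10.6,0,0,0,0,0.95]
    - [0.5,-10.6,0,0,0,0,0.95]
    - [0.5,-10.6,0,0,0,0,0.95]

```text
time: 12.12
position: [0.5667, -0.0156, 0.1579]
tool_rot: [0.002, 1.0, 0.0, 0.0]
ft_force: [-1.3, -0.9, 0.5]
grip_width: 0.0826
```

```bash
python3 - <<'E'
from h import *
p=robot.camera_params("wrist");im=robot.camera("wrist");print(robot.get_obs()["position"])
cv2.imwrite("pics/w5.png",im[:,:,::-1])
for b in blobs(im,"orange"): print(b,[np.round(hit(p,b[:2],z)[:2],4) for z in (.008,.035,.068,.075)])
E
```

```text
[ 0.56640588 -0.01421566  0.15772286]
(281.0, 222.5, 81, 86) [array([ 0.5857, -0.0109]), array([ 0.5762, -0.0113]), array([ 0.5645, -0.0117]), array([ 0.5621, -0.0118])]
```

View pics/w5.png

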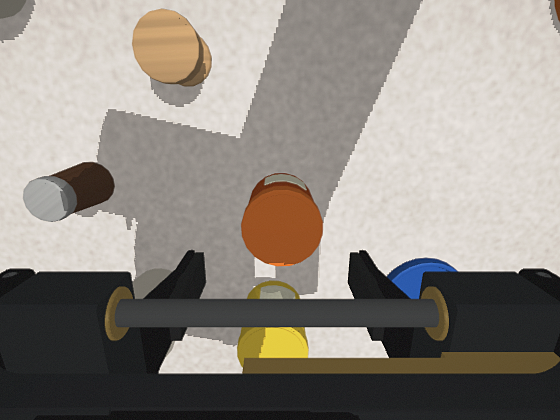

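Large orange jar's lid is at (282,226), about 2.5 mm to +y; the yellow look-alike sits behind at (273,330) and is not touched.

apply_moves:
  series:
    - [0,0.25,3,0,0,0,0.95]
    - [0,0.25,6,0,0,0,0.95]
    - [0,0.25,9,0,0,0,0.95]
    - [0,0.25,10.2,0,0,0,0.95]
    - [0,0.25,10.2,0,0,0,0.95]
  newtons: 30

```text
time: 12.58
position: [0.5641, -0.0094, 0.0528]
tool_rot: [-0.001, 1.0, 0.001, -0.003]
ft_force: [-0.4, 0.6, 0.3]
grip_width: 0.0827
```

apply_moves:
  series:
    - [0,0,0,0,0,0,0.9]
    - [0,0,0,0,0,0,0.7]
    - [0,0,0,0,0,0,0.6]
    - [0,0,0,0,0,0,0.6]
    - [0,0,0,0,0,0,0.6]

```text
time: 13.0
position: [0.5674, -0.0117, 0.057]
tool_rot: [0.0, 1.0, -0.0, 0.001]
ft_force: [0.5, -1.3, 3.5]
grip_width: 0.0622
```

apply_moves:
  series:
    - [0,0,0,0,0,0,0.5]
    - [0,0,0,0,0,0,0.5]
    - [0,0,0,0,0,0,0.5]

```text
time: 13.25
position: [0.5674, -0.0117, 0.057]
tool_rot: [0.0, 1.0, -0.0, 0.001]
ft_force: [-0.4, -0.6, 6.2]
grip_width: 0.0623
```

apply_moves:
  series:
    - [0,0,-1,0,0,0,0.5]
    - [0,0,-3,0,0,0,0.5]
    - [0,0,-5,0,0,0,0.5]
    - [1,1.5,-6,0,0,0,0.5]
    - [2.5,3.6,-6,0,0,0,0.5]

```text
time: 13.67
position: [0.5449, 0.0231, 0.1183]
tool_rot: [0.002, 1.0, -0.001, 0.004]
ft_force: [0.5, 0.2, -4.8]
grip_width: 0.0625
```

apply_moves:
  series:
    - [1.7,2.5,0,0,0,0,0.5]
    - [3.4,5,0,0,0,0,0.5]
    - [5.1,7.5,0,0,0,0,0.5]
    - [6.8,10,0,0,0,0,0.5]
    - [8.5,12.5,0,0,0,0,0.5]

```text
time: 14.08
position: [0.4549, 0.1506, 0.1157]
tool_rot: [0.001, 1.0, 0.0, -0.001]
ft_force: [-0.4, 1.2, -2.5]
grip_width: 0.0626
```

apply_moves:
  series:
    - [1.7,2.5,0,0,0,0,0.5]
    - [3.4,5,0,0,0,0,0.5]
    - [5.1,7.5,0,0,0,0,0.5]
    - [6.5,9.5,0,0,0,0,0.5]
    - [7.3,10.5,0,0,0,0,0.5]

```text
time: 14.5
position: [0.3807, 0.2563, 0.1157]
tool_rot: [-0.001, 1.0, -0.0, -0.001]
ft_force: [-0.3, 0.1, -3.5]
grip_width: 0.0623
```

apply_moves:
  series:
    - [0.2,0.2,0,0,0,0,0.5]
    - [0.2,0.2,0,0,0,0,0.5]
    - [0.2,0.2,1,0,0,0,0.5]
    - [0.2,0.2,2,0,0,0,0.5]
    - [0.2,0.2,3,0,0,0,0.5]

```text
time: 14.92
position: [0.383, 0.256, 0.0855]
tool_rot: [0.001, 1.0, 0.0, 0.001]
ft_force: [0.4, -0.2, -3.2]
grip_width: 0.0625
```

apply_moves:
  series:
    - [0,0,0.5,0,0,0,0.5]
    - [0,0,0.8,0,0,0,0.5]
    - [0,0,0.8,0,0,0,0.5]

```text
time: 15.17
position: [0.382, 0.2561, 0.0771]
tool_rot: [0.001, 1.0, -0.0, -0.0]
ft_force: [-0.2, -0.0, -3.7]
grip_width: 0.0622
```

```bash
python3 - <<'E'
from h import *
o=robot.get_obs();print(o["position"],o["ft_force"],o["grip_width"])
for n in("side","scene","wrist"):
    cv2.imwrite(f"pics/{n}6.png",robot.camera(n)[:,:,::-1])
a=cv2.imread("pics/side6.png")[90:240,130:330];b=cv2.imread("pics/scene6.png")[110:260,320:520];c=cv2.imread("pics/wrist6.png")
cv2.imwrite("pics/c6.png",np.hstack([cv2.resize(x,(266,200)) for x in (a,b,c)]))
E
```

```text
[0.38197657 0.2560877  0.07711414] [-0.21306205 -0.0332817  -3.68993089] 0.06223091399997853
```

View pics/c6.png

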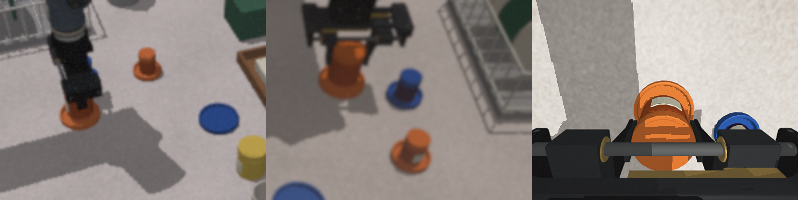

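Both small jars stand in their dishes; the large orange jar is over its dish. Lowering.

apply_moves:
  series:
    - [0,0,0.4,0,0,0,0.5]
    - [0,0,0.7,0,0,0,0.5]
    - [0,0,0.9,0,0,0,0.5]
    - [0,0,1.1,0,0,0,0.5]
    - [0,0,1.2,0,0,0,0.5]

```text
time: 15.73
position: [0.3814, 0.2568, 0.0652]
tool_rot: [0.0, 1.0, -0.0, -0.0]
ft_force: [0.5, 1.1, -3.5]
grip_width: 0.0621
```

apply_moves:
  series:
    - [0,0,0.05,0,0,0,0.5]
    - [0,0,0.1,0,0,0,0.5]
    - [0,0,0.15,0,0,0,0.5]
    - [0,0,0.2,0,0,0,0.5]
    - [0,0,0.25,0,0,0,0.5]

```text
time: 16.15
position: [0.3816, 0.2568, 0.0631]
tool_rot: [0.0, 1.0, 0.0, 0.0]
ft_force: [-0.1, -0.8, -2.9]
grip_width: 0.0621
```

apply_moves:
  series:
    - [0,0,0.05,0,0,0,0.5]
    - [0,0,0.1,0,0,0,0.5]
    - [0,0,0.1,0,0,0,0.5]

```text
time: 16.4
position: [0.3816, 0.2568, 0.063]
tool_rot: [0.0, 1.0, 0.0, 0.0]
ft_force: [-2.0, -1.1, 6.3]
grip_width: 0.0623
```

Contact at floor height. Release, retreat, and travel to the large blue jar.

apply_moves:
  series:
    - [0,0,0,0,0,0,0.8]
    - [0,0,0,0,0,0,0.88]
    - [0,0,0,0,0,0,0.9]
    - [0,0,0,0,0,0,0.9]
    - [0,0,-0.5,0,0,0,0.9]

```text
time: 16.82
position: [0.3813, 0.2566, 0.0666]
tool_rot: [0.0, 1.0, -0.0, -0.001]
ft_force: [0.2, 0.9, 0.2]
grip_width: 0.0773
```

apply_moves:
  series:
    - [0,0,-2,0,0,0,0.9]
    - [0,0,-5,0,0,0,0.9]
    - [0,0,-8.5,0,0,0,0.9]
    - [-1.5,-3,-11,0,0,0,0.95]
    - [-3,-6,-12,0,0,0,0.95]

```text
time: 17.23
position: [0.4128, 0.1977, 0.1906]
tool_rot: [-0.002, 1.0, 0.001, 0.003]
ft_force: [1.9, -0.2, -0.7]
grip_width: 0.0815
```

apply_moves:
  series:
    - [-1.7,-3.6,0,0,0,0,0.95]
    - [-3.4,-7.2,0,0,0,0,0.95]
    - [-5.1,-10.8,0,0,0,0,0.95]
    - [-6.8,-14.4,0,0,0,0,0.95]
    - [-8.5,-18,0,0,0,0,0.95]

```text
time: 17.65
position: [0.4968, 0.0149, 0.1875]
tool_rot: [0.0, 1.0, 0.0, 0.0]
ft_force: [1.1, 0.5, -0.8]
grip_width: 0.0827
```

apply_moves:
  series:
    - [0.5,-3.8,0,0,0,0,0.95]
    - [1,-7.6,0,0,0,0,0.95]
    - [1.5,-11.4,0,0,0,0,0.95]
    - [2,-15.2,0,0,0,0,0.95]
    - [2.5,-19,0,0,0,0,0.95]

```text
time: 18.07
position: [0.4706, -0.175, 0.1873]
tool_rot: [0.0, 1.0, 0.0, -0.0]
ft_force: [1.4, 1.6, 0.5]
grip_width: 0.0825
```

apply_moves:
  series:
    - [0.6,-3.8,0,0,0,0,0.95]
    - [1.2,-7.6,0,0,0,0,0.95]
    - [1.8,-11.4,0,0,0,0,0.95]
    - [2.4,-15.2,0,0,0,0,0.95]
    - [3,-19,0,0,0,0,0.95]

```text
time: 18.48
position: [0.4403, -0.3649, 0.1872]
tool_rot: [0.001, 1.0, 0.0, -0.0]
ft_force: [0.3, 0.7, -0.0]
grip_width: 0.0827
```

apply_moves:
  series:
    - [0,-2,0,0,0,0,0.95]
    - [0,-3,0,0,0,0,0.95]
    - [0,-3,0,0,0,0,0.95]
    - [0,-3,0,0,0,0,0.95]

```text
time: 18.82
position: [0.4408, -0.3921, 0.1868]
tool_rot: [0.0, 1.0, 0.001, -0.0]
ft_force: [-0.4, 0.5, -0.1]
grip_width: 0.0827
```

```bash
python3 - <<'E'
from h import *
p=robot.camera_params("wrist");im=robot.camera("wrist");o=robot.get_obs();print(o["position"],o["q"])
cv2.imwrite("pics/w7.png",im[:,:,::-1])
for b in blobs(im,"blue"): print(b,[np.round(hit(p,b[:2],z)[:2],4) for z in (.035,.068,.075)])
E
```

```text
[ 0.44092097 -0.39120718  0.18674413] [-9.15426419e-01  5.47951663e-01  1.57612488e+00  6.13934044e-04
  1.02009060e+00 -2.48670093e+00]
(274.5, 214.0, 72, 73) [array([ 0.4514, -0.3934]), array([ 0.4408, -0.3933]), array([ 0.4386, -0.3932])]
```

View pics/w7.png

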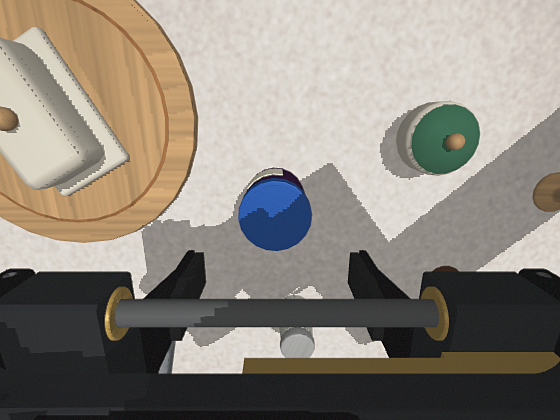

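Large blue lid at (275,214), giving (0.440, -0.393). The board and butter dish start beyond y = -0.50, clear of the fingers and body. Descend and grip.

apply_moves:
  series:
    - [0,-0.2,3.5,0,0,0,0.95]
    - [0,-0.2,7,0,0,0,0.95]
    - [0,-0.2,10.5,0,0,0,0.95]
    - [0,-0.2,12.5,0,0,0,0.95]
    - [0,-0.2,13,0,0,0,0.95]

```text
time: 19.28
position: [0.4397, -0.3905, 0.0535]
tool_rot: [-0.001, 1.0, 0.004, -0.003]
ft_force: [-0.2, 1.2, 0.5]
grip_width: 0.0827
```

apply_moves:
  series:
    - [0,0,0,0,0,0,0.9]
    - [0,0,0,0,0,0,0.7]
    - [0,0,0,0,0,0,0.6]
    - [0,0,0,0,0,0,0.6]
    - [0,0,0,0,0,0,0.6]

```text
time: 19.7
position: [0.4418, -0.395, 0.0588]
tool_rot: [0.0, 1.0, -0.0, 0.001]
ft_force: [0.3, 3.1, 5.9]
grip_width: 0.0622
```

apply_moves:
  series:
    - [0,0,0,0,0,0,0.5]
    - [0,0,0,0,0,0,0.5]
    - [0,0,0,0,0,0,0.5]

```text
time: 19.95
position: [0.4418, -0.3951, 0.0588]
tool_rot: [0.0, 1.0, -0.0, 0.001]
ft_force: [0.7, 3.3, 6.8]
grip_width: 0.0617
```

apply_moves:
  series:
    - [0,0,-1,0,0,0,0.5]
    - [0,0,-3.5,0,0,0,0.5]
    - [0,0,-6.5,0,0,0,0.5]
    - [0,0,-9.5,0,0,0,0.5]
    - [0,0,-11,0,0,0,0.5]

```text
time: 20.37
position: [0.4419, -0.3968, 0.1709]
tool_rot: [0.0, 1.0, -0.002, 0.002]
ft_force: [1.0, -0.1, -4.7]
grip_width: 0.0616
```

apply_moves:
  series:
    - [-0.6,1.4,0,0,0,0,0.5]
    - [-1.8,4.1,0,0,0,0,0.5]
    - [-3,6.9,0,0,0,0,0.5]
    - [-4.2,9.6,0,0,0,0,0.5]
    - [-5.4,12.4,0,0,0,0,0.5]

```text
time: 20.78
position: [0.4947, -0.269, 0.1661]
tool_rot: [0.001, 1.0, 0.001, -0.001]
ft_force: [-0.2, 0.6, -3.4]
grip_width: 0.0617
```

apply_moves:
  series:
    - [-1.2,2.8,0,0,0,0,0.5]
    - [-2.4,5.5,0,0,0,0,0.5]
    - [-3.6,8.2,0,0,0,0,0.5]
    - [-4.8,11,0,0,0,0,0.5]
    - [-6,13.7,0,0,0,0,0.5]

```text
time: 21.2
position: [0.5545, -0.1317, 0.166]
tool_rot: [0.0, 1.0, 0.001, -0.001]
ft_force: [0.0, -0.6, -3.8]
grip_width: 0.0622
```

apply_moves:
  series:
    - [-1.2,2.8,0,0,0,0,0.5]
    - [-2.4,5.5,0,0,0,0,0.5]
    - [-3.6,8.2,0,0,0,0,0.5]
    - [-4.8,11,0,0,0,0,0.5]
    - [-6,13.7,0,0,0,0,0.5]

```text
time: 21.62
position: [0.6143, 0.0051, 0.1657]
tool_rot: [0.0, 1.0, 0.0, -0.002]
ft_force: [-0.1, -0.7, -2.6]
grip_width: 0.0621
```

apply_moves:
  series:
    - [-1.2,2.8,0,0,0,0,0.5]
    - [-2.4,5.5,0,0,0,0,0.5]
    - [-3.6,8.2,0,0,0,0,0.5]
    - [-4.8,11,0,0,0,0,0.5]
    - [-5.6,12.7,0,0,0,0,0.5]

```text
time: 22.03
position: [0.6707, 0.1335, 0.1655]
tool_rot: [-0.001, 1.0, 0.001, -0.001]
ft_force: [0.5, -0.8, -4.1]
grip_width: 0.0618
```

apply_moves:
  series:
    - [-0.5,0.95,0,0,0,0,0.5]
    - [-0.5,0.95,0,0,0,0,0.5]
    - [-0.5,0.95,1.5,0,0,0,0.5]
    - [-0.5,0.95,3.5,0,0,0,0.5]
    - [-0.5,0.95,5.5,0,0,0,0.5]

```text
time: 22.45
position: [0.6758, 0.1376, 0.1116]
tool_rot: [0.001, 1.0, -0.001, -0.0]
ft_force: [0.3, -0.8, -3.7]
grip_width: 0.0621
```

apply_moves:
  series:
    - [0,0,1.5,0,0,0,0.5]
    - [0,0,2.5,0,0,0,0.5]
    - [0,0,3,0,0,0,0.5]
    - [0,0,3,0,0,0,0.5]

```text
time: 22.78
position: [0.6753, 0.1381, 0.0805]
tool_rot: [0.001, 1.0, -0.0, -0.002]
ft_force: [0.7, -0.7, -3.5]
grip_width: 0.062
```

```bash
python3 - <<'E'
from h import *
o=robot.get_obs();print(o["position"],o["ft_force"],o["grip_width"])
for n in("side","scene","wrist"):
    cv2.imwrite(f"pics/{n}8.png",robot.camera(n)[:,:,::-1])
a=cv2.imread("pics/side8.png")[100:250,160:360];b=cv2.imread("pics/scene8.png")[150:300,280:480];c=cv2.imread("pics/wrist8.png")
cv2.imwrite("pics/c8.png",np.hstack([cv2.resize(x,(266,200)) for x in (a,b,c)]))
E
```

```text
[0.67525903 0.13808717 0.080534  ] [ 0.72485579 -0.69895754 -3.48838092] 0.06197152203977484
```

View pics/c8.png

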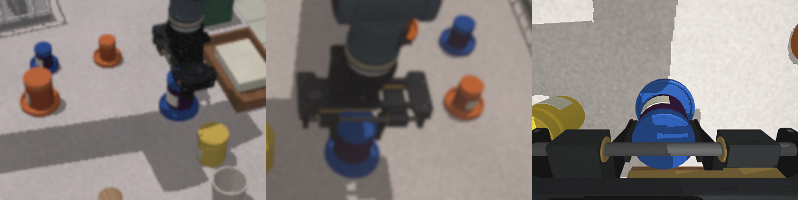

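The large blue jar is over its dish, clear of the yellow jar. Lowering slowly.

apply_moves:
  series:
    - [0,0.1,0.4,0,0,0,0.5]
    - [0,0.1,0.8,0,0,0,0.5]
    - [0,0.1,1.1,0,0,0,0.5]
    - [0,0.1,1.3,0,0,0,0.5]
    - [0,0.1,1.4,0,0,0,0.5]

```text
time: 23.35
position: [0.6762, 0.1401, 0.0675]
tool_rot: [0.0, 1.0, -0.0, -0.0]
ft_force: [0.4, 0.2, -4.0]
grip_width: 0.0617
```

apply_moves:
  series:
    - [0,0,0.05,0,0,0,0.5]
    - [0,0,0.1,0,0,0,0.5]
    - [0,0,0.15,0,0,0,0.5]
    - [0,0,0.2,0,0,0,0.5]
    - [0,0,0.25,0,0,0,0.5]

```text
time: 23.77
position: [0.6766, 0.1401, 0.0656]
tool_rot: [0.0, 1.0, -0.0, 0.0]
ft_force: [0.7, 0.3, -3.1]
grip_width: 0.0615
```

apply_moves:
  series:
    - [0,0,0.05,0,0,0,0.5]
    - [0,0,0.1,0,0,0,0.5]
    - [0,0,0.1,0,0,0,0.5]

```text
time: 24.02
position: [0.6765, 0.1401, 0.0649]
tool_rot: [0.0, 1.0, -0.0, 0.0]
ft_force: [-1.5, -0.6, -1.5]
grip_width: 0.0615
```

Contact is starting. One more millimetre, then release and back off well up and away.

apply_moves:
  series:
    - [0,0,0.05,0,0,0,0.5]
    - [0,0,0.1,0,0,0,0.5]
    - [0,0,0.1,0,0,0,0.5]

```text
time: 24.27
position: [0.6766, 0.1401, 0.0648]
tool_rot: [0.0, 1.0, -0.0, 0.0]
ft_force: [-2.8, -0.1, 3.8]
grip_width: 0.0619
```

apply_moves:
  series:
    - [0,0,0,0,0,0,0.8]
    - [0,0,0,0,0,0,0.88]
    - [0,0,0,0,0,0,0.9]
    - [0,0,0,0,0,0,0.9]
    - [0,0,-0.5,0,0,0,0.9]

```text
time: 24.68
position: [0.6759, 0.14, 0.0674]
tool_rot: [0.0, 1.0, -0.0, -0.001]
ft_force: [-0.8, 0.7, -0.4]
grip_width: 0.077
```

apply_moves:
  series:
    - [0,0,-2,0,0,0,0.9]
    - [0,0,-5,0,0,0,0.9]
    - [0,0,-8.5,0,0,0,0.9]
    - [0,0,-12,0,0,0,0.9]
    - [0,0,-15,0,0,0,0.9]

```text
time: 25.1
position: [0.677, 0.1401, 0.2212]
tool_rot: [0.0, 1.0, 0.0, 0.001]
ft_force: [0.9, -0.2, 0.0]
grip_width: 0.0783
```

apply_moves:
  series:
    - [3,0,-2,0,0,0,0.9]
    - [6.5,0,-3,0,0,0,0.9]
    - [10,0,-3,0,0,0,0.9]
    - [13,0,-3,0,0,0,0.9]
    - [15,0,-3,0,0,0,0.9]

```text
time: 25.52
position: [0.5231, 0.1403, 0.2491]
tool_rot: [0.0, 1.0, 0.0, -0.001]
ft_force: [0.3, -0.1, -0.4]
grip_width: 0.0783
```

apply_moves:
  series:
    - [1,-3.5,0,0,0,0,0.9]
    - [2,-7,0,0,0,0,0.9]
    - [2,-10.5,0,0,0,0,0.9]
    - [2,-13,0,0,0,0,0.9]
    - [2,-13,0,0,0,0,0.9]

```text
time: 25.93
position: [0.5071, 0.0061, 0.2492]
tool_rot: [0.002, 1.0, -0.001, 0.001]
ft_force: [0.4, 0.3, 0.0]
grip_width: 0.0782
```

```bash
python3 - <<'E'
from h import *
o=robot.get_obs();print(o["position"],o["ft_force"],o["grip_width"])
for n in("side","scene"):
    im=robot.camera(n);cv2.imwrite(f"pics/{n}9.png",im[:,:,::-1])
a=cv2.imread("pics/side9.png")[100:400,110:410];b=cv2.imread("pics/scene9.png")[100:320,80:480]
cv2.imwrite("pics/c9.png",np.hstack([cv2.resize(a,(360,360)),cv2.resize(b,(440,360))]))
for n,pts in dict(scene=[(214,254),(243,180)],side=[(332,242),(243,252)]).items():
    A=cv2.imread(f"pics/{n}0.png",0).astype(int);B=cv2.imread(f"pics/{n}9.png",0).astype(int)
    print(n,[round(float(abs(A-B)[v-14:v+14,u-10:u+10].mean()),1) for u,v in pts])
E
```

```text
[0.5070883  0.00611761 0.24915932] [0.35561265 0.27976683 0.03024112] 0.07816630055104454
scene [2.5, 17.1]
side [6.6, 31.9]
```

View pics/c9.png

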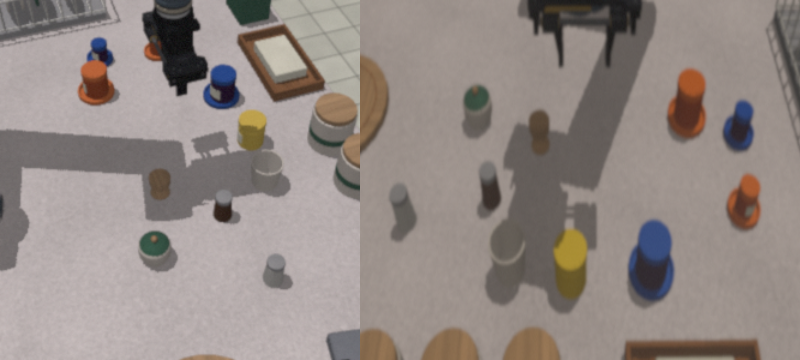

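All four jars stand upright in their matching dishes. The teacup and egg cup are where they were; the difference at the egg cup is the arm's shadow. Handing in.

```bash
python3 -c "
from rig import robot
print(robot.hand_in())"
```

```text
the job is handed in; nothing more can be done
None
```

I stood all four jars in the dishes matching their lid colour and size, then let go and moved the arm clear. The job was handed in at about 26 s of the 99 s allowed.

- **Placing:** each jar was lowered the last few millimetres until the wrist force showed contact. In every case this came 6 mm above the jar's pick-up height, which matches the dish floor. Readings at set-down were 4–9 N.
- **Final look:** the scene view shows all four jars upright inside their rims. In the side view the gripper partly hid the small orange jar. An earlier side view showed it standing in its dish.
- **Teacup and egg cup:** both look to be where they started, along with the yellow look-alike jar. My before-and-after image check did show changes: 17–32 grey levels at the egg cup and 7 at the teacup in the side view. I put that down to the arm's shadow, which lies over the egg cup; I didn't measure the positions again.
- **Position agreement:** the fixed cameras agreed to about 5 mm or better on every item I could compare. The wrist-camera checks were within a few millimetres too, against roughly 10 mm of room in each dish.

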